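# Sweep the broken carob pods off the sorting board

## Task

Sweep the three broken carob pods off the end of the sorting board so that they drop into the empty crate there (not the full one at the other end). Push them along the board with the fingertips, never picking them up, and leave the little brass weight and the spice jar on the board, and the things standing on the counter around it, where they are.

Things in the scene. Friction and masses are not known exactly. Their poses are not given: they have to be found in the camera images.
- board: the wooden sorting board, fixed: 270 mm (its own x) by 330 mm (its own y), top surface 90 mm above the counter. Rims 10 mm wide and 12 mm high run along its two 330 mm sides (at x = +-130 mm); both ends (y = +-165 mm) are open and flush, so things can be swept off there. It is turned by at most 0.2 rad. Origin at the centre of its underside, on the counter; x away from the robot, y to the robot's left, z up
- crate: the empty low grey plastic crate, fixed: outside 270 x 170 x 62 mm, walls and floor 6 mm. It stands at one open end of the board (the left or the right, it varies), same yaw as the board, its near wall tucked under the board's edge (the board overhangs it by 12 mm, its top 28 mm above the crate's rim). Origin at the centre of its underside; its own x is along the 270 mm side, z up
- full_crate: the same kind of crate, fixed, at the board's other end, full to just below the rim with small round brown fruits (all lower than the board). Origin at the centre of its underside
- weight: a small brass balance weight with a knob, 36 mm diameter, 50 mm tall, 0.3 kg, loose, standing on the middle of the board between the pods; origin at the centre of its foot
- jar: a small glass spice jar with a metal lid, 40 mm diameter, 52 mm tall, 0.12 kg, loose, standing on the middle of the board between the pods; origin at the centre of its foot
- big_weight: a large brass weight, 60 mm diameter, 80 mm tall, loose on the counter to the right; origin at the centre of its foot
- tea_glass: an empty green tea glass, 60 mm diameter, 85 mm tall, loose on the counter to the left; origin at the centre of its foot
- bowl: a metal bowl, 120 mm diameter, 50 mm tall, loose on the counter to the right; origin at the centre of its foot
- tin: a tin can, 70 mm diameter, 100 mm tall, loose on the counter to the left; origin at the centre of its foot
- pod1: a broken piece of dried carob pod, dark brown, slightly curved, 62 mm long (its own x) with a thin stub of stalk at the +x end, 20 mm wide, 11 mm thick, 10 to 25 g, lying loose and flat on the sorting board; origin at the middle of its underside, z up
- pod2: a broken piece of dried carob pod, dark brown, slightly curved, 62 mm long (its own x) with a thin stub of stalk at the +x end, 20 mm wide, 11 mm thick, 10 to 25 g, lying loose and flat on the sorting board; origin at the middle of its underside, z up
- pod3: a broken piece of dried carob pod, dark brown, slightly curved, 62 mm long (its own x) with a thin stub of stalk at the +x end, 20 mm wide, 11 mm thick, 10 to 25 g, lying loose and flat on the sorting board; origin at the middle of its underside, z up

How it is judged:
By the outcome, as a careful person would: the job done as asked, in the order asked, and still so for the second after the job is handed in, with the robot touching nothing.
It also fails if it takes over 72 s, if anything falls off the work surface, if the arm or the gripper's body presses on something with over 40 N, if the wrist force passes 120 N, or if a joint passes its speed limit or range.

## Robot

A 6-joint arm with a two-finger parallel gripper is mounted at the origin on the work surface. World frame = base frame: x ahead of the robot, y to its left, z up, the work surface at z = 0. Lengths are in mm, angles in degrees, forces in N, time in s.
With the tool pointing down it reaches from about 300 to 850 mm from the base axis. Payload 5.4 kg.
Tool frame: the origin (TCP) lies at the very end of the fingers, on their centre line; the grasp point (between the pads) lies 19 mm behind it; z points along the fingers, y is the line along which they close (so a half turn about z gives the same grasp; the last joint's range is limited). The gripper opens to 85 mm and grips with 20 to 120 N. Pads are 22 mm wide; open, the fingers measure 114 mm over their backs; the gripper's body (76 mm by 85 mm) begins 54 mm behind the grasp point. The pads swing forward as they close: fully open they stand 13 mm farther back than shut.
Start: joints at [51.102, 9.076, 91.501, -0, 79.423, -12.038], TCP at [259.801, 512.942, 206.399] pointing down, gripper open.
Joint ranges: [-166.64, 166.64], [-54.1, 131.32], [10.49, 154.53], [-73.88, 253.88], [9.74, 151.15], [-171.62, 171.62]. Speed limits (degrees/s): [147.25, 147.25, 180, 180, 180, 180].

## Interface

Orientations are given as a 3x3 rotation matrix whose columns are the frame's x, y, z axes.
In Python, from plant import arm, snapshot gives the robot as it stands.
- The arm moves only by the tool arm_command, never from a script. Its argument "steps" is a list of rows, each an object of numbers: "x", "y", "z": the shift along the tool's x, y, z in cm; "wx", "wy", "wz": the turn, a rotation vector about the tool's x, y, z in degrees. A call has 1 to 10 rows; each row shifts and turns the commanded pose from where the row before left it, along the tool's axes as they then stand; what a row does not reach is not made up. A row lasts 1/12 s, in which the tool goes at most 41.7 mm and 7.16 degrees, less where a joint would pass 70% of its speed; a pose out of reach is approached as far as the arm can. A call with a gripper value outside its range is refused whole. "grip" is the closure, from 0 (fully open) to 1 (shut), set as the call begins (left out, the last holds). The fingers move at their own pace and stop on an object; the grip force is fixed at half the most. Time passes only in rows, so rows that do not move let the fingers close. It gives the time, the measured TCP pose, the force, the opening and the grip force at its end, in the units of the state.
- arm.get_obs(): the state, without advancing time (a new reading comes with each control period).
- snapshot(name): name is "scene" or "top" or "wrist"; returns a dict with "img" (400x640x3 uint8, blue, green, red), "camera_matrix" (3x3 intrinsics, pixels), "distortion" ([k1, k2, p1, p2, k3] as OpenCV has them; the pictures are not rectified), "R" (3x3) and "t" (3): a world point X has camera coordinates R X + t. Camera axes: x right, y down, z forward; pixel columns grow to the right and rows downward; lengths in mm; the calibration is good to about 2 mm. A picture is of the moment at which its call begins. There is no depth.
- arm.finish_job(): hands the job in; it is judged then, once.
The state is a dict: "t": time; "qpos": joint angles; "joint_velocities": joint speeds; "effort": joint torques, N m; "tool_pos": TCP position; "orientation": TCP orientation; "ft_force": force on the tool from outside, world axes, zero at the start; "moment": the same for the moment, N m; "width": finger opening in mm; "finger_force": force on a finger pad.
Only numpy, scipy, OpenCV 4.12 (cv2) and the standard library are available. Lean on these libraries where they do the work, as an engineer would, in place of code of your own. Each camera call takes 0.05 s, during which the arm holds its last target. There are 200 camera calls.

## Working session

There is one attempt and no reset: what is moved stays moved. The work goes in short steps, Python scripts to look and compute and a tool call to move; the robot and the scene stay as the last step left them, time stands still between calls to the robot, and variables do not carry over. Pictures are saved under pics/ and viewed, at most 10 in all, crops included, and the job is handed in when it is done.

Besides the shell and the picture viewer there is one more tool, called by a JSON object that holds its "fn" and its "kwargs". arm_command: Moves the arm, as the interface text tells. Its arguments: {"type":"object","properties":{"steps":{"type":"array"},"grip":{"type":"number"}},"required":["steps"]}

```bash
mkdir -p pics; ls; python3 - <<'E'
from plant import arm, snapshot
import cv2,pickle
for n in("top","scene"):
    s=snapshot(n);cv2.imwrite(f"pics/{n}1.png",s["img"]);pickle.dump(s,open(f"{n}.pkl","wb"))
o=arm.get_obs();print(o["t"],o["tool_pos"],o["orientation"],o["width"])
E
```

```text
pics
0.1 [259.44652863 512.4978698  205.5107294 ] [[-8.92105079e-01  4.51826727e-01 -1.06636301e-03]
 [ 4.51827840e-01  8.92104203e-01 -1.30177861e-03]
 [ 3.63128552e-04 -1.64313581e-03 -9.99998584e-01]] 85.28358121969386
```

View pics/top1.png

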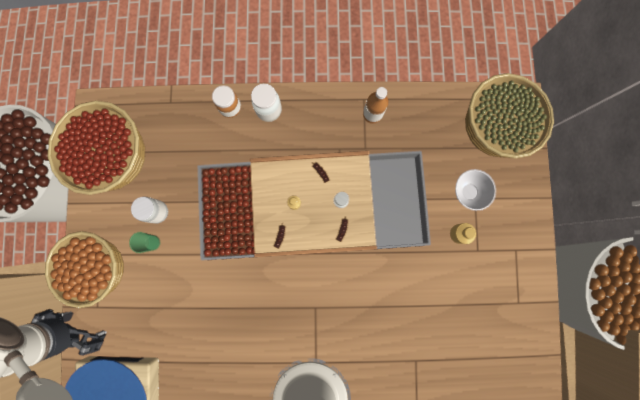

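View pics/scene1.png

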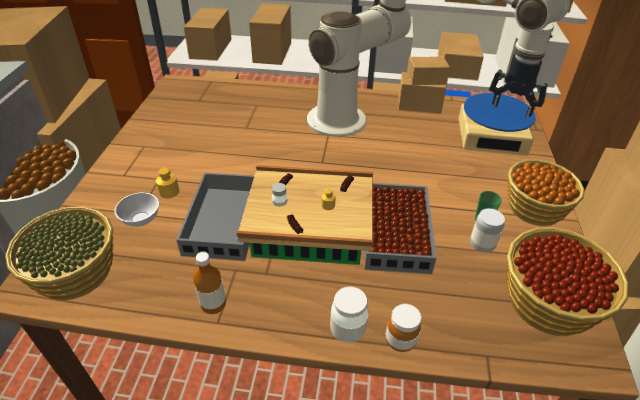

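The top view shows the board at columns 250–375 and rows 155–255. The empty crate is on its right (−y), the full one on its left. The pods are near (321,172), (280,236) and (342,230), the weight at (294,202) and the jar at (341,200). Next I'll enlarge and measure.

```bash
cat > h.py <<'E'
import cv2,numpy as np
def ray(s,pts,z):
    u=cv2.undistortPoints(np.array(pts,float).reshape(-1,1,2),np.array(s["camera_matrix"]),np.array(s["distortion"])).reshape(-1,2)
    R=np.array(s["R"]);t=np.array(s["t"]).ravel();c=-R.T@t
    d=np.c_[u,np.ones(len(u))]@R
    return c+d*((z-c[2])/d[:,2])[:,None]
def pods(s,x0=240,x1=440,y0=145,y1=265):
    "dark blobs on the board: pixel centre, world centre, long-axis end points"
    g=s["img"].max(2).copy();m=np.zeros_like(g);m[y0:y1,x0:x1]=(g[y0:y1,x0:x1]<85)
    n,l,st,c=cv2.connectedComponentsWithStats(m)
    for i in range(1,n):
        if 25<st[i,4]<400:
            p=np.argwhere(l==i)[:,::-1]
            w=ray(s,p,97)[:,:2];k=w.mean(0);e=np.linalg.svd(w-k,full_matrices=False)[2][0]
            q=(w-k)@e;print(st[i],c[i].round(1),k.round(0),(k+e*q.min()).round(),(k+e*q.max()).round())
E
python3 - <<'E'
import pickle,cv2
from h import *
s=pickle.load(open("top.pkl","rb"))
print(-np.array(s["R"]).T@s["t"])
pods(s)
cv2.imwrite("pics/c1.png",cv2.resize(s["img"][140:270,190:440],None,fx=3.2,fy=3.2,interpolation=cv2.INTER_CUBIC))
E
```

```text
[ 439.02548233  -26.67244119 1097.27244636]
[313 163  15  19  95] [320.5 171.6] [642. -38.] [664. -22.] [618. -55.]
[337 219  10  22  97] [341.9 229.1] [483. -94.] [ 511. -103.] [455. -84.]
[275 226   9  21  91] [279.5 235.9] [467.  75.] [494.  67.] [440.  83.]
```

View pics/c1.png

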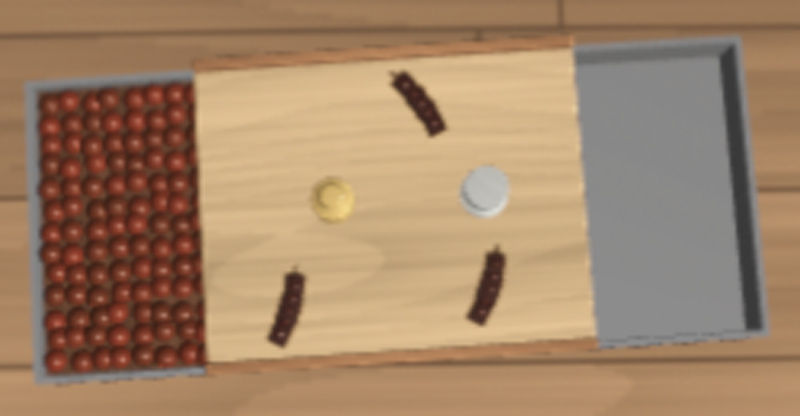

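The enlarged view shows the board corners at (194,68), (573,44), (595,345) and (207,365) in the crop. The weight is at (332,200) and the jar at (485,192). One pod lies in the far lane; two lie in the near lane.

```bash
python3 - <<'E'
import pickle
from h import *
s=pickle.load(open("top.pkl","rb"))
f=lambda a:np.array(a)/3.2+np.array([190,140])-.5
# playing surface end edges
e=ray(s,f([(194,72),(574,47),(594,340),(206,362)]),90)[:,:2]
print(e.round())
c=e.mean(0);d=(e[0]-e[1]+e[3]-e[2]);yaw=np.arctan2(-d[0],d[1]);print("yaw",yaw,np.degrees(yaw),c,np.linalg.norm(e-np.roll(e,1,0),axis=1))
R=np.array([[np.cos(yaw),-np.sin(yaw)],[np.sin(yaw),np.cos(yaw)]])
w=ray(s,f([(332,197)]),140)[0,:2];j=ray(s,f([(486,188)]),142)[0,:2]
for n,p in dict(w=w,j=j,p1=(642,-38),a=(664,-22),b=(618,-55),p2=(483,-94),a2=(511,-103),b2=(455,-84),p3=(467,75),a3=(494,67),b3=(440,83)).items(): print(n,np.round(p),((np.array(p)-c)@R).round())
E
```

```text
[[ 673.  158.]
 [ 691. -173.]
 [ 437. -183.]
 [ 423.  145.]]
yaw 0.049411432406062605 2.8310665365633336 [556.08086971 -13.43997997] [250.73738981 331.39713891 253.88600387 329.1573253 ]
w [556.  35.] [ 2. 48.]
j [562. -91.] [  2. -77.]
p1 [642 -38] [ 85. -29.]
a [664 -22] [107. -14.]
b [618 -55] [ 60. -45.]
p2 [483 -94] [-77. -77.]
a2 [ 511 -103] [-49. -87.]
b2 [455 -84] [-104.  -65.]
p3 [467  75] [-85.  93.]
a3 [494  67] [-58.  83.]
b3 [440  83] [-111.  102.]
```

{"fn": "arm_command", "kwargs": {"steps": [{"wz":6.03},{"wz":6.03},{"wz":6.03},{"wz":6.03},{"wz":6.03},{"wz":6.03},{"wz":6.03},{"wz":6.03},{"wz":6.03},{"wz":6.03}], "grip": 0.65}}

```text
invalid input at $.steps[0]: expected keys x, y, z, wx, wy, wz
```

{"fn": "arm_command", "kwargs": {"steps": [{"x":-3,"y":1},{"x":-3,"y":1},{"x":-3,"y":1},{"x":-3,"y":1},{"x":-3,"y":1},{"x":-3,"y":1},{"x":-3,"y":1},{"x":-3,"y":1},{"x":-3,"y":1},{"x":-3,"y":1}]}}

```text
invalid input at $.steps[0]: expected keys x, y, z, wx, wy, wz
```

{"fn": "arm_command", "kwargs": {"steps": [{"x":-3,"y":1},{"x":-3,"y":1},{"x":-3,"y":1},{"x":-3,"y":1},{"x":-3,"y":1},{"x":-3,"y":1},{"x":-3,"y":1},{"x":-3,"y":1},{},{}]}}

```text
invalid input at $.steps[0]: expected keys x, y, z, wx, wy, wz
```

{"fn": "arm_command", "kwargs": {"steps": [{"x":0,"y":0,"z":0,"wx":0,"wy":0,"wz":6.03},{"x":0,"y":0,"z":0,"wx":0,"wy":0,"wz":6.03},{"x":0,"y":0,"z":0,"wx":0,"wy":0,"wz":6.03},{"x":0,"y":0,"z":0,"wx":0,"wy":0,"wz":6.03},{"x":0,"y":0,"z":0,"wx":0,"wy":0,"wz":6.03},{"x":0,"y":0,"z":0,"wx":0,"wy":0,"wz":6.03},{"x":0,"y":0,"z":0,"wx":0,"wy":0,"wz":6.03},{"x":0,"y":0,"z":0,"wx":0,"wy":0,"wz":6.03},{"x":0,"y":0,"z":0,"wx":0,"wy":0,"wz":6.03},{"x":0,"y":0,"z":0,"wx":0,"wy":0,"wz":6.03}], "grip": 0.65}}

```text
t: 0.93
tool_pos: [259.6, 512.6, 205.8]
orientation: [[-0.044, 0.999, -0.001], [0.999, 0.044, -0.001], [-0.001, -0.001, -1.0]]
ft_force: [0.7, -0.3, -0.4]
width: 30.0
finger_force: 0.0
```

{"fn": "arm_command", "kwargs": {"steps": [{"x":-3,"y":1,"z":0,"wx":0,"wy":0,"wz":0},{"x":-3,"y":1,"z":0,"wx":0,"wy":0,"wz":0},{"x":-3,"y":1,"z":0,"wx":0,"wy":0,"wz":0},{"x":-3,"y":1,"z":0,"wx":0,"wy":0,"wz":0},{"x":-3,"y":1,"z":0,"wx":0,"wy":0,"wz":0},{"x":-3,"y":1,"z":0,"wx":0,"wy":0,"wz":0},{"x":-3,"y":1,"z":0,"wx":0,"wy":0,"wz":0},{"x":-3,"y":1,"z":0,"wx":0,"wy":0,"wz":0},{"x":-3,"y":1,"z":0,"wx":0,"wy":0,"wz":0},{"x":0,"y":0,"z":0,"wx":0,"wy":0,"wz":0}]}}

```text
t: 1.77
tool_pos: [364.5, 243.7, 206.1]
orientation: [[-0.045, 0.999, 0.0], [0.999, 0.045, -0.002], [-0.002, 0.0, -1.0]]
ft_force: [0.2, -0.4, -0.1]
width: 30.0
finger_force: 0.0
```

{"fn": "arm_command", "kwargs": {"steps": [{"x":-3,"y":1,"z":0,"wx":0,"wy":0,"wz":0},{"x":-3,"y":1,"z":0,"wx":0,"wy":0,"wz":0},{"x":-3,"y":1,"z":0,"wx":0,"wy":0,"wz":0},{"x":-3,"y":1,"z":0,"wx":0,"wy":0,"wz":0},{"x":-3,"y":1,"z":0,"wx":0,"wy":0,"wz":0},{"x":-3,"y":1,"z":0,"wx":0,"wy":0,"wz":0},{"x":-3,"y":1,"z":0,"wx":0,"wy":0,"wz":0},{"x":-3,"y":1,"z":0,"wx":0,"wy":0,"wz":0},{"x":0,"y":0,"z":0,"wx":0,"wy":0,"wz":0},{"x":0,"y":0,"z":0,"wx":0,"wy":0,"wz":0}]}}

```text
t: 2.6
tool_pos: [454.9, 11.3, 206.0]
orientation: [[-0.047, 0.999, -0.001], [0.999, 0.047, 0.001], [0.001, -0.001, -1.0]]
ft_force: [-0.5, -0.0, -0.6]
width: 29.6
finger_force: 0.0
```

{"fn": "arm_command", "kwargs": {"steps": [{"x":-2.75,"y":1.15,"z":0,"wx":0,"wy":0,"wz":0},{"x":-2.75,"y":1.15,"z":0,"wx":0,"wy":0,"wz":0},{"x":0,"y":0,"z":0,"wx":0,"wy":0,"wz":0},{"x":0,"y":0,"z":2.5,"wx":0,"wy":0,"wz":0},{"x":0,"y":0,"z":2.5,"wx":0,"wy":0,"wz":0},{"x":0,"y":0,"z":2.5,"wx":0,"wy":0,"wz":0},{"x":0,"y":0,"z":2,"wx":0,"wy":0,"wz":0},{"x":0,"y":0,"z":1.5,"wx":0,"wy":0,"wz":0},{"x":0,"y":0,"z":0,"wx":0,"wy":0,"wz":0},{"x":0,"y":0,"z":0,"wx":0,"wy":0,"wz":0}]}}

```text
t: 3.43
tool_pos: [479.6, -40.2, 95.9]
orientation: [[-0.051, 0.999, -0.002], [0.999, 0.051, 0.001], [0.001, -0.002, -1.0]]
ft_force: [-0.2, -0.1, 0.2]
width: 30.3
finger_force: 0.0
```

```bash
python3 - <<'E'
from plant import arm, snapshot
import cv2
from h import *
s=snapshot("top");a=s["img"][140:270,240:440]
w=snapshot("wrist")["img"]
cv2.imwrite("pics/c2.png",np.hstack([cv2.resize(a,(615,400)),cv2.resize(w,(640,400))])[:, :]);cv2.imwrite("pics/c2.png",cv2.resize(cv2.imread("pics/c2.png"),(800,255)))
o=arm.get_obs();print(o["tool_pos"],o["ft_force"])
E
```

```text
[481.35853259 -41.29237804  97.72435269] [0.60897765 0.49452681 0.97007945]
```

View pics/c2.png

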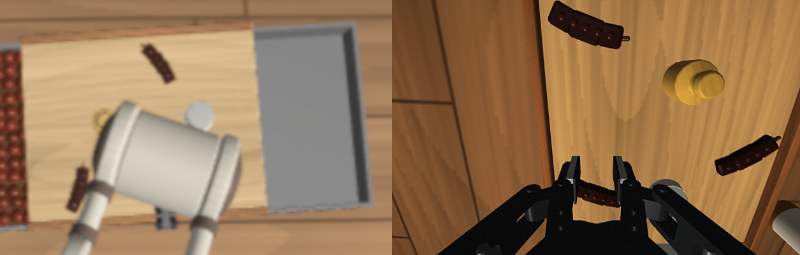

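The wrist picture shows pod2 just beyond the fingertips near (597,193). The jar is clear to the right of the gripper. Now I'll lower slightly and push.

{"fn": "arm_command", "kwargs": {"steps": [{"x":0,"y":0,"z":0.4,"wx":0,"wy":0,"wz":0},{"x":0,"y":0,"z":0,"wx":0,"wy":0,"wz":0},{"x":-0.6,"y":0,"z":0,"wx":0,"wy":0,"wz":0},{"x":-0.6,"y":0,"z":0,"wx":0,"wy":0,"wz":0},{"x":-0.6,"y":0,"z":0,"wx":0,"wy":0,"wz":0},{"x":-0.6,"y":0,"z":0,"wx":0,"wy":0,"wz":0},{"x":-0.6,"y":0,"z":0,"wx":0,"wy":0,"wz":0},{"x":-0.6,"y":0,"z":0,"wx":0,"wy":0,"wz":0},{"x":-0.6,"y":0,"z":0,"wx":0,"wy":0,"wz":0},{"x":-0.6,"y":0,"z":0,"wx":0,"wy":0,"wz":0}]}}

```text
t: 4.37
tool_pos: [482.9, -90.5, 92.4]
orientation: [[-0.049, 0.999, -0.0], [0.999, 0.049, 0.0], [0.0, -0.0, -1.0]]
ft_force: [-0.5, -0.0, -0.4]
width: 29.8
finger_force: 0.0
```

```bash
python3 - <<'E'
from plant import arm, snapshot
import cv2
w=snapshot("wrist")["img"]
cv2.imwrite("pics/c3.png",w)
o=arm.get_obs();print(o["tool_pos"],o["ft_force"])
E
```

```text
[483.13436748 -91.4050308   92.50357998] [ 0.85138441 -1.67668563  0.46365924]
```

View pics/c3.png

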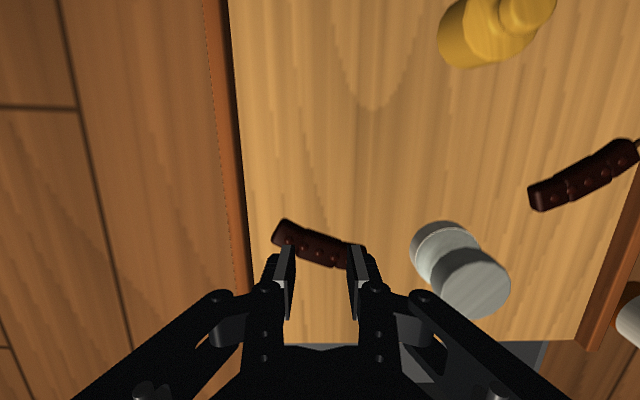

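The wrist view has pod2 at (315,245), on the +y side of the fingertips. So the partly open tips sit higher than the TCP and passed over it. I'll go back up, move behind the pod and find the board's height by touch.

{"fn": "arm_command", "kwargs": {"steps": [{"x":0,"y":0,"z":-2,"wx":0,"wy":0,"wz":0},{"x":0,"y":0,"z":0,"wx":0,"wy":0,"wz":0},{"x":2.2,"y":0,"z":0,"wx":0,"wy":0,"wz":0},{"x":2.2,"y":0,"z":0,"wx":0,"wy":0,"wz":0},{"x":1.6,"y":0,"z":0,"wx":0,"wy":0,"wz":0},{"x":0,"y":0,"z":0,"wx":0,"wy":0,"wz":0},{"x":0,"y":0,"z":2,"wx":0,"wy":0,"wz":0},{"x":0,"y":0,"z":0.2,"wx":0,"wy":0,"wz":0},{"x":0,"y":0,"z":0,"wx":0,"wy":0,"wz":0}]}}

```text
t: 5.17
tool_pos: [478.7, -29.9, 89.0]
orientation: [[-0.049, 0.999, -0.003], [0.999, 0.049, 0.001], [0.001, -0.003, -1.0]]
ft_force: [0.4, 0.3, 0.5]
width: 29.8
finger_force: 0.0
```

{"fn": "arm_command", "kwargs": {"steps": [{"x":0,"y":0,"z":0.2,"wx":0,"wy":0,"wz":0},{"x":0,"y":0,"z":0,"wx":0,"wy":0,"wz":0}]}}

```text
t: 5.33
tool_pos: [480.3, -30.3, 88.7]
orientation: [[-0.049, 0.999, 0.0], [0.999, 0.049, -0.0], [-0.0, 0.0, -1.0]]
ft_force: [-0.1, 0.0, 0.1]
width: 30.0
finger_force: 0.0
```

```bash
python3 - <<'E'
from plant import arm, snapshot
import cv2
w=snapshot("wrist")["img"];v=snapshot("scene")["img"][140:280,170:450]
cv2.imwrite("pics/c4.png",np.hstack([w,v]) if 0 else w)
import numpy as np
cv2.imwrite("pics/c4.png",np.vstack([cv2.resize(w,(480,300)),cv2.resize(v,(480,240))]))
o=arm.get_obs();print(o["tool_pos"],o["ft_force"])
E
```

```text
[480.40382922 -30.25677729  88.96302337] [-0.54017506  0.20301918 -0.87705552]
```

View pics/c4.png

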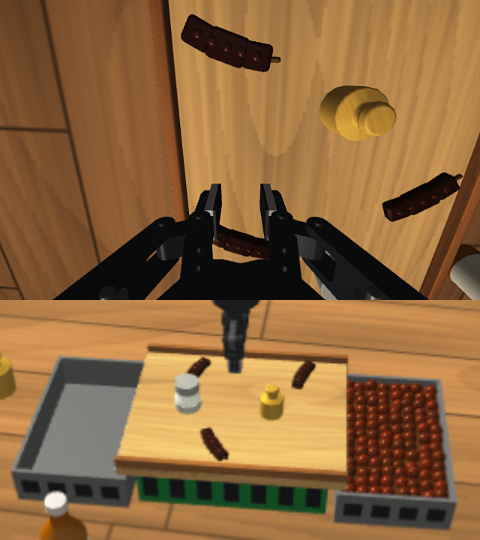

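The wrist view shows pod2 at (245,243), ahead of the fingers again and unmoved. The scene view shows everything still upright. I'll keep lowering.

{"fn": "arm_command", "kwargs": {"steps": [{"x":0,"y":0,"z":0.2,"wx":0,"wy":0,"wz":0},{"x":0,"y":0,"z":0,"wx":0,"wy":0,"wz":0}]}}

```text
t: 5.6
tool_pos: [480.0, -29.9, 86.5]
orientation: [[-0.049, 0.999, 0.0], [0.999, 0.049, -0.0], [-0.0, 0.0, -1.0]]
ft_force: [-0.1, 0.3, 0.3]
width: 29.7
finger_force: 0.0
```

{"fn": "arm_command", "kwargs": {"steps": [{"x":0,"y":0,"z":0.15,"wx":0,"wy":0,"wz":0},{"x":0,"y":0,"z":0,"wx":0,"wy":0,"wz":0}]}}

```text
t: 5.77
tool_pos: [479.8, -29.8, 84.7]
orientation: [[-0.05, 0.999, -0.0], [0.999, 0.05, 0.0], [0.0, -0.0, -1.0]]
ft_force: [-0.7, -1.3, -0.8]
width: 29.8
finger_force: 0.0
```

{"fn": "arm_command", "kwargs": {"steps": [{"x":0,"y":0,"z":0.15,"wx":0,"wy":0,"wz":0},{"x":0,"y":0,"z":0,"wx":0,"wy":0,"wz":0}]}}

```text
t: 5.93
tool_pos: [479.8, -29.7, 83.1]
orientation: [[-0.05, 0.999, -0.0], [0.999, 0.05, 0.0], [0.0, -0.0, -1.0]]
ft_force: [0.2, 0.8, -0.5]
width: 29.5
finger_force: 0.0
```

{"fn": "arm_command", "kwargs": {"steps": [{"x":0,"y":0,"z":0.12,"wx":0,"wy":0,"wz":0},{"x":0,"y":0,"z":0,"wx":0,"wy":0,"wz":0}]}}

```text
t: 6.1
tool_pos: [479.8, -29.7, 82.0]
orientation: [[-0.05, 0.999, -0.0], [0.999, 0.05, 0.0], [0.0, -0.0, -1.0]]
ft_force: [0.0, 1.1, 0.3]
width: 29.5
finger_force: 0.0
```

Tips should now be just above the board. Push.

{"fn": "arm_command", "kwargs": {"steps": [{"x":-0.8,"y":0,"z":0,"wx":0,"wy":0,"wz":0},{"x":-0.8,"y":0,"z":0,"wx":0,"wy":0,"wz":0},{"x":-0.8,"y":0,"z":0,"wx":0,"wy":0,"wz":0},{"x":-0.8,"y":0,"z":0,"wx":0,"wy":0,"wz":0},{"x":-0.8,"y":0,"z":0,"wx":0,"wy":0,"wz":0},{"x":-0.8,"y":0,"z":0,"wx":0,"wy":0,"wz":0},{"x":-0.8,"y":0,"z":0,"wx":0,"wy":0,"wz":0},{"x":-0.8,"y":0,"z":0,"wx":0,"wy":0,"wz":0},{"x":-0.8,"y":0,"z":0,"wx":0,"wy":0,"wz":0},{"x":0,"y":0,"z":0,"wx":0,"wy":0,"wz":0}]}}

```text
t: 6.93
tool_pos: [483.8, -103.3, 82.4]
orientation: [[-0.048, 0.999, 0.0], [0.999, 0.048, -0.001], [-0.001, 0.0, -1.0]]
ft_force: [0.0, -0.4, -0.1]
width: 30.0
finger_force: 0.0
```

```bash
python3 - <<'E'
from plant import arm, snapshot
import cv2,numpy as np
w=snapshot("wrist")["img"];v=snapshot("scene")["img"][140:280,170:450]
cv2.imwrite("pics/c5.png",np.vstack([cv2.resize(w,(480,300)),cv2.resize(v,(480,240))]))
o=arm.get_obs();print(o["tool_pos"],o["ft_force"])
E
```

```text
[ 483.50837337 -101.94332697   82.16878983] [-0.60283363 -0.88951592 -0.38970864]
```

View pics/c5.png

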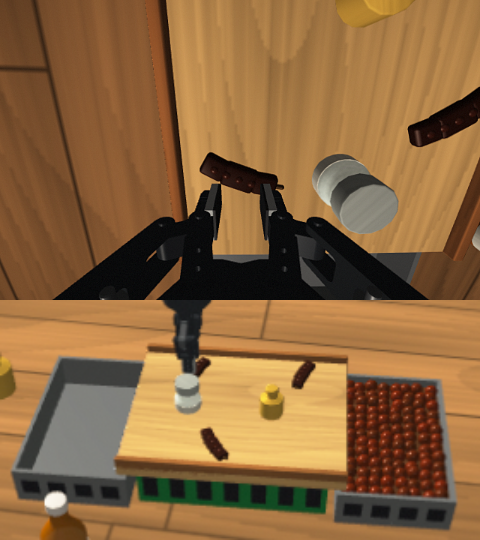

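Pod2 at (240,172) in the wrist view has been passed over again, so the tips are higher than I thought. I'll measure them with the wrist calibration.

```bash
python3 - <<'E'
from plant import arm, snapshot
from h import *
s=snapshot("wrist");o=arm.get_obs()
R=np.array(s["R"]);t=np.array(s["t"]).ravel();K=np.array(s["camera_matrix"]);p=np.array(o["tool_pos"]);T=np.array(o["orientation"])
print("f",K[0,0],"cam in tool",T.T@(-R.T@t-p))
rv=cv2.Rodrigues(R)[0]
for back in(0,10,19,30):
  P=np.array([p+T@np.array([x,y,-back]) for x in(-11,11) for y in(-29,-15,15,29)])
  print(back,cv2.projectPoints(P,rv,t,K,np.array(s["distortion"]))[0].reshape(-1,2).round().tolist())
# pod2 as located from wrist picture (px in 640 frame), plane z=97
print(ray(s,np.array([(268,215),(370,248),(320,230)]),97).round())
cv2.imwrite("pics/w6.png",cv2.resize(s["img"][180:320,200:440],None,fx=3.3,fy=3.3))
E
```

```text
f 277.53422128789725 cam in tool [  83.57719256   -0.20258568 -168.20290285]
0 [[279.0, 253.0], [299.0, 253.0], [343.0, 253.0], [363.0, 253.0], [277.0, 224.0], [298.0, 224.0], [344.0, 224.0], [365.0, 224.0]]
10 [[276.0, 261.0], [298.0, 261.0], [344.0, 261.0], [366.0, 261.0], [275.0, 230.0], [297.0, 230.0], [345.0, 230.0], [367.0, 230.0]]
19 [[274.0, 269.0], [297.0, 269.0], [345.0, 269.0], [368.0, 269.0], [272.0, 236.0], [296.0, 236.0], [346.0, 236.0], [370.0, 236.0]]
30 [[271.0, 279.0], [295.0, 279.0], [347.0, 279.0], [371.0, 279.0], [269.0, 245.0], [294.0, 245.0], [348.0, 245.0], [373.0, 245.0]]
[[451. -80.  97.]
 [514. -99.  97.]
 [482. -88.  97.]]
```

View pics/w6.png

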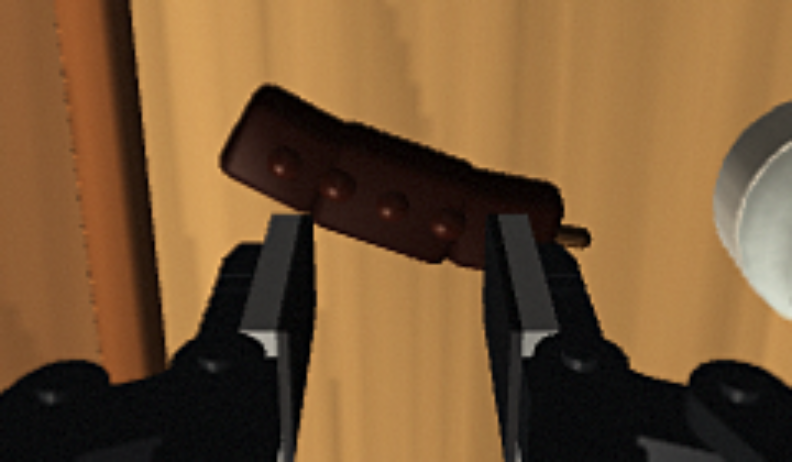

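The tip edges are at crop rows 215–330, which matches about 20–30 mm behind the reported TCP, so I need to descend by touch. I'll back up, nearly shut the gripper and feel for the board.

{"fn": "arm_command", "kwargs": {"steps": [{"x":0,"y":0,"z":-3,"wx":0,"wy":0,"wz":0},{"x":0,"y":0,"z":0,"wx":0,"wy":0,"wz":0},{"x":2.3,"y":0,"z":0,"wx":0,"wy":0,"wz":0},{"x":2.3,"y":0,"z":0,"wx":0,"wy":0,"wz":0},{"x":2.3,"y":0,"z":0,"wx":0,"wy":0,"wz":0},{"x":0,"y":0,"z":0,"wx":0,"wy":0,"wz":0},{"x":0,"y":0,"z":1,"wx":0,"wy":0,"wz":0},{"x":0,"y":0,"z":1,"wx":0,"wy":0,"wz":0},{"x":0,"y":0,"z":0.3,"wx":0,"wy":0,"wz":0},{"x":0,"y":0,"z":0,"wx":0,"wy":0,"wz":0}], "grip": 0.85}}

```text
t: 7.92
tool_pos: [478.8, -33.0, 87.3]
orientation: [[-0.049, 0.999, -0.003], [0.999, 0.049, 0.001], [0.001, -0.003, -1.0]]
ft_force: [-0.6, -0.4, -0.3]
width: 12.7
finger_force: 0.0
```

```bash
python3 - <<'E'
from plant import arm, snapshot
from h import *
o=arm.get_obs();print({k:np.round(o[k],2).tolist() for k in("qpos","tool_pos","ft_force","width")})
# shadow-free look: where is the finger tip in the wrist view (rows of grey side faces)
s=snapshot("wrist");cv2.imwrite("pics/w7.png",cv2.resize(s["img"][180:320,200:440],None,fx=3.3,fy=3.3))
E
```

```text
{'qpos': [-18.41, 2.6, 112.8, -0.01, 64.8, -21.19], 'tool_pos': [478.8, -33.05, 87.27], 'ft_force': [-0.62, -0.41, -0.28], 'width': 12.71}
```

{"fn": "arm_command", "kwargs": {"steps": [{"x":0,"y":0,"z":0.2,"wx":0,"wy":0,"wz":0},{"x":0,"y":0,"z":0,"wx":0,"wy":0,"wz":0}]}}

```text
t: 8.13
tool_pos: [480.2, -33.2, 87.1]
orientation: [[-0.049, 0.999, 0.0], [0.999, 0.049, -0.0], [-0.0, 0.0, -1.0]]
ft_force: [-0.0, 0.4, -0.3]
width: 12.4
finger_force: 0.0
```

{"fn": "arm_command", "kwargs": {"steps": [{"x":0,"y":0,"z":0.2,"wx":0,"wy":0,"wz":0},{"x":0,"y":0,"z":0,"wx":0,"wy":0,"wz":0}]}}

```text
t: 8.3
tool_pos: [480.1, -32.9, 85.1]
orientation: [[-0.049, 0.999, -0.0], [0.999, 0.049, -0.0], [-0.0, -0.0, -1.0]]
ft_force: [0.7, -0.4, 0.3]
width: 12.6
finger_force: 0.0
```

{"fn": "arm_command", "kwargs": {"steps": [{"x":0,"y":0,"z":0.3,"wx":0,"wy":0,"wz":0},{"x":0,"y":0,"z":0,"wx":0,"wy":0,"wz":0}]}}

```text
t: 8.47
tool_pos: [479.9, -32.7, 81.8]
orientation: [[-0.05, 0.999, -0.001], [0.999, 0.05, 0.0], [0.0, -0.001, -1.0]]
ft_force: [0.2, -0.4, -0.4]
width: 13.3
finger_force: 0.0
```

{"fn": "arm_command", "kwargs": {"steps": [{"x":0,"y":0,"z":0.2,"wx":0,"wy":0,"wz":0},{"x":0,"y":0,"z":0,"wx":0,"wy":0,"wz":0}]}}

```text
t: 8.63
tool_pos: [479.9, -32.7, 79.8]
orientation: [[-0.05, 0.999, -0.001], [0.999, 0.05, 0.0], [0.0, -0.001, -1.0]]
ft_force: [0.6, -0.0, 0.3]
width: 12.9
finger_force: 0.0
```

{"fn": "arm_command", "kwargs": {"steps": [{"x":0,"y":0,"z":0.2,"wx":0,"wy":0,"wz":0},{"x":0,"y":0,"z":0,"wx":0,"wy":0,"wz":0}]}}

```text
t: 8.8
tool_pos: [479.9, -32.7, 77.9]
orientation: [[-0.05, 0.999, -0.0], [0.999, 0.05, 0.0], [0.0, -0.0, -1.0]]
ft_force: [-0.8, 0.5, 1.4]
width: 12.8
finger_force: 0.0
```

{"fn": "arm_command", "kwargs": {"steps": [{"x":0,"y":0,"z":0.2,"wx":0,"wy":0,"wz":0},{"x":0,"y":0,"z":0,"wx":0,"wy":0,"wz":0}]}}

```text
t: 8.97
tool_pos: [479.9, -32.7, 75.9]
orientation: [[-0.05, 0.999, -0.0], [0.999, 0.05, 0.0], [0.0, -0.0, -1.0]]
ft_force: [-0.6, 0.8, 0.5]
width: 12.6
finger_force: 0.0
```

```bash
python3 - <<'E'
from plant import arm, snapshot
from h import *
o=arm.get_obs()
s=snapshot("scene");w=snapshot("wrist")
rv=cv2.Rodrigues(np.array(s["R"]))[0]
p=np.array(o["tool_pos"]);q=cv2.projectPoints(np.array([p,[p[0],p[1],90],[p[0],p[1],110]]),rv,np.array(s["t"]),np.array(s["camera_matrix"]),np.array(s["distortion"]))[0].reshape(-1,2);print(q)
u,v=q[1].astype(int);a=s["img"][v-50:v+30,u-50:u+50]
cv2.imwrite("pics/c8.png",np.hstack([cv2.resize(a,(500,400),interpolation=cv2.INTER_CUBIC),cv2.resize(w["img"][180:320,230:400],(300,400))]))
E
```

```text
[[306.74209145 188.16081716]
 [306.71129039 184.24136438]
 [306.66718458 178.59893239]]
```

View pics/c8.png

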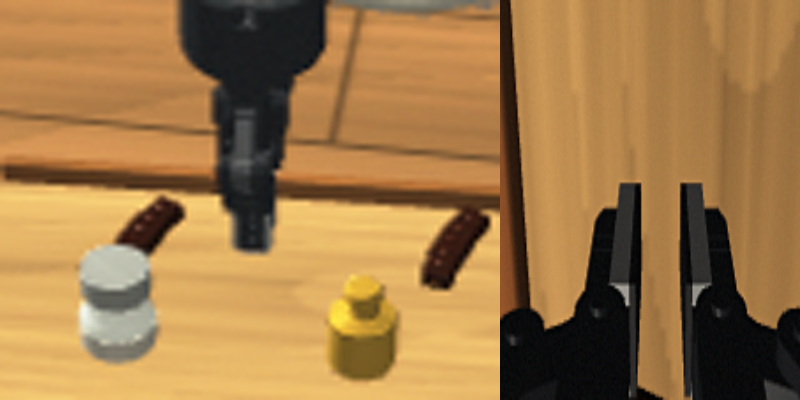

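The scene crop shows the fingertips at (252,250), i.e. image row 184, which is about the board's level. The pods are still in place and the tips are nearly touching. I'll go a little farther.

{"fn": "arm_command", "kwargs": {"steps": [{"x":0,"y":0,"z":0.15,"wx":0,"wy":0,"wz":0},{"x":0,"y":0,"z":0,"wx":0,"wy":0,"wz":0}]}}

```text
t: 9.23
tool_pos: [480.0, -32.8, 74.5]
orientation: [[-0.05, 0.999, -0.0], [0.999, 0.05, 0.0], [0.0, -0.0, -1.0]]
ft_force: [-0.2, 0.2, -1.0]
width: 12.3
finger_force: 0.0
```

{"fn": "arm_command", "kwargs": {"steps": [{"x":0,"y":0,"z":0.15,"wx":0,"wy":0,"wz":0},{"x":0,"y":0,"z":0,"wx":0,"wy":0,"wz":0}]}}

```text
t: 9.4
tool_pos: [480.0, -32.8, 73.0]
orientation: [[-0.05, 0.999, -0.0], [0.999, 0.05, 0.0], [0.0, -0.0, -1.0]]
ft_force: [-0.0, -0.3, 0.5]
width: 12.5
finger_force: 0.0
```

{"fn": "arm_command", "kwargs": {"steps": [{"x":0,"y":0,"z":0.15,"wx":0,"wy":0,"wz":0},{"x":0,"y":0,"z":0,"wx":0,"wy":0,"wz":0}]}}

```text
t: 9.57
tool_pos: [479.9, -32.7, 71.5]
orientation: [[-0.05, 0.999, -0.0], [0.999, 0.05, 0.0], [0.0, -0.0, -1.0]]
ft_force: [0.1, 0.0, 0.0]
width: 12.8
finger_force: 0.0
```

{"fn": "arm_command", "kwargs": {"steps": [{"x":0,"y":0,"z":0.15,"wx":0,"wy":0,"wz":0},{"x":0,"y":0,"z":0,"wx":0,"wy":0,"wz":0}]}}

```text
t: 9.73
tool_pos: [479.9, -32.7, 69.9]
orientation: [[-0.05, 0.999, -0.0], [0.999, 0.05, 0.0], [0.0, -0.0, -1.0]]
ft_force: [0.5, 0.1, 0.2]
width: 12.7
finger_force: 0.0
```

{"fn": "arm_command", "kwargs": {"steps": [{"x":0,"y":0,"z":0.2,"wx":0,"wy":0,"wz":0},{"x":0,"y":0,"z":0.1,"wx":0,"wy":0,"wz":0},{"x":0,"y":0,"z":0,"wx":0,"wy":0,"wz":0}]}}

```text
t: 9.98
tool_pos: [479.9, -32.7, 66.9]
orientation: [[-0.05, 0.999, -0.001], [0.999, 0.05, 0.0], [0.0, -0.001, -1.0]]
ft_force: [0.4, -1.0, -0.4]
width: 13.1
finger_force: 0.0
```

{"fn": "arm_command", "kwargs": {"steps": [{"x":0,"y":0,"z":0.15,"wx":0,"wy":0,"wz":0},{"x":0,"y":0,"z":0,"wx":0,"wy":0,"wz":0}]}}

```text
t: 10.15
tool_pos: [480.1, -32.8, 65.5]
orientation: [[-0.05, 0.999, -0.0], [0.999, 0.05, 0.0], [0.0, -0.0, -1.0]]
ft_force: [-0.3, -0.7, -0.2]
width: 12.7
finger_force: 0.0
```

{"fn": "arm_command", "kwargs": {"steps": [{"x":0,"y":0,"z":0.15,"wx":0,"wy":0,"wz":0},{"x":0,"y":0,"z":0,"wx":0,"wy":0,"wz":0}]}}

```text
t: 10.32
tool_pos: [480.2, -32.8, 65.4]
orientation: [[-0.05, 0.999, -0.0], [0.999, 0.05, -0.0], [-0.0, -0.0, -1.0]]
ft_force: [-4.8, 1.3, 10.6]
width: 12.7
finger_force: 5.1
```

The board contacts at TCP z of about 65.4. I'll raise 3 mm and sweep.

{"fn": "arm_command", "kwargs": {"steps": [{"x":0,"y":0,"z":-0.4,"wx":0,"wy":0,"wz":0},{"x":0,"y":0,"z":0,"wx":0,"wy":0,"wz":0},{"x":-0.8,"y":0,"z":0,"wx":0,"wy":0,"wz":0},{"x":-0.8,"y":0,"z":0,"wx":0,"wy":0,"wz":0},{"x":-0.8,"y":0,"z":0,"wx":0,"wy":0,"wz":0},{"x":-0.8,"y":0,"z":0,"wx":0,"wy":0,"wz":0},{"x":-0.8,"y":0,"z":0,"wx":0,"wy":0,"wz":0},{"x":-0.8,"y":0,"z":0,"wx":0,"wy":0,"wz":0},{"x":-0.8,"y":0,"z":0,"wx":0,"wy":0,"wz":0},{"x":-0.8,"y":0,"z":0,"wx":0,"wy":0,"wz":0}]}}

```text
t: 11.15
tool_pos: [483.3, -97.7, 68.2]
orientation: [[-0.049, 0.999, -0.0], [0.999, 0.049, -0.0], [-0.0, -0.0, -1.0]]
ft_force: [-0.3, 0.3, 0.1]
width: 12.6
finger_force: 0.0
```

{"fn": "arm_command", "kwargs": {"steps": [{"x":-0.8,"y":0,"z":0,"wx":0,"wy":0,"wz":0},{"x":-0.8,"y":0,"z":0,"wx":0,"wy":0,"wz":0},{"x":-0.8,"y":0,"z":0,"wx":0,"wy":0,"wz":0},{"x":-0.8,"y":0,"z":0,"wx":0,"wy":0,"wz":0},{"x":-0.8,"y":0,"z":0,"wx":0,"wy":0,"wz":0},{"x":-0.8,"y":0,"z":0,"wx":0,"wy":0,"wz":0},{"x":-0.8,"y":0,"z":0,"wx":0,"wy":0,"wz":0},{"x":-0.8,"y":0,"z":0,"wx":0,"wy":0,"wz":0},{"x":-0.8,"y":0,"z":0,"wx":0,"wy":0,"wz":0},{"x":-0.8,"y":0,"z":0,"wx":0,"wy":0,"wz":0}]}}

```text
t: 11.98
tool_pos: [487.3, -177.5, 68.2]
orientation: [[-0.05, 0.999, -0.0], [0.999, 0.05, -0.0], [-0.0, -0.0, -1.0]]
ft_force: [0.4, -0.3, -0.4]
width: 12.8
finger_force: 0.0
```

{"fn": "arm_command", "kwargs": {"steps": [{"x":-0.8,"y":0,"z":0,"wx":0,"wy":0,"wz":0},{"x":-0.8,"y":0,"z":0,"wx":0,"wy":0,"wz":0},{"x":-0.8,"y":0,"z":0,"wx":0,"wy":0,"wz":0},{"x":0,"y":0,"z":0,"wx":0,"wy":0,"wz":0},{"x":0,"y":0,"z":-3.5,"wx":0,"wy":0,"wz":0},{"x":0,"y":0,"z":-3.5,"wx":0,"wy":0,"wz":0},{"x":0,"y":0,"z":-3.5,"wx":0,"wy":0,"wz":0},{"x":0,"y":0,"z":0,"wx":0,"wy":0,"wz":0}]}}

```text
t: 12.65
tool_pos: [492.4, -203.2, 181.3]
orientation: [[-0.05, 0.999, 0.011], [0.999, 0.05, -0.008], [-0.008, 0.011, -1.0]]
ft_force: [1.3, -0.6, 1.5]
width: 12.9
finger_force: 0.0
```

```bash
cat > look.py <<'E'
from plant import arm, snapshot
from h import *
import sys
s=snapshot("top");pods(s)
hsv=cv2.cvtColor(s["img"],cv2.COLOR_BGR2HSV)
w=snapshot("wrist");g=w["img"].max(2)
n,l,st,c=cv2.connectedComponentsWithStats((g<75).astype(np.uint8))
for i in range(1,n):
    if 300<st[i,4]<12000: print("wrist",st[i],"board",ray(w,[c[i]],97)[0].round(),"crate",ray(w,[c[i]],12)[0].round())
o=arm.get_obs();print(o["tool_pos"].round(1),o["t"])
E
python3 look.py
```

```text
[415 155   6  20  85] [417.6 164.1] [ 660. -307.] [ 686. -306.] [ 632. -308.]
[313 163  15  19 100] [320.6 171.7] [642. -38.] [665. -21.] [618. -55.]
[378 174  33  46 343] [393.2 194.8] [ 575. -236.] [ 637. -277.] [ 509. -192.]
[243 205   8  11  27] [245.6 209.4] [540. 168.] [554. 158.] [528. 176.]
[275 226   9  21  95] [279.5 236. ] [467.  75.] [494.  67.] [440.  83.]
[388 226  18  25 167] [394.9 237.7] [ 458. -237.] [ 490. -227.] [ 427. -246.]
[365 235   8   7  38] [368.5 238.3] [ 458. -165.] [ 465. -174.] [ 450. -155.]
[431 249   9   7  53] [435.1 252.1] [ 418. -345.] [ 413. -332.] [ 422. -356.]
wrist [251   0  15 179 515] board [ 434. -106.   97.] crate [ 417. -102.   12.]
wrist [ 481    0   75   42 1484] board [634. -43.  97.] crate [685. -18.  12.]
wrist [557 165  49  18 333] board [ 734. -163.   97.] crate [ 819. -178.   12.]
wrist [ 600  341   40   59 1031] board [ 898. -429.   97.] crate [1040. -535.   12.]
[ 489.5 -201.2  175.1] 12.75
```

Pod2 is off the board; pods 1 and 3 haven't moved. Pod3 is next.

{"fn": "arm_command", "kwargs": {"steps": [{"x":3.23,"y":-0.08,"z":0,"wx":0,"wy":0,"wz":0},{"x":3.23,"y":-0.08,"z":0,"wx":0,"wy":0,"wz":0},{"x":3.23,"y":-0.08,"z":0,"wx":0,"wy":0,"wz":0},{"x":3.23,"y":-0.08,"z":0,"wx":0,"wy":0,"wz":0},{"x":3.23,"y":-0.08,"z":0,"wx":0,"wy":0,"wz":0},{"x":3.23,"y":-0.08,"z":0,"wx":0,"wy":0,"wz":0},{"x":3.23,"y":-0.08,"z":0,"wx":0,"wy":0,"wz":0},{"x":3.23,"y":-0.08,"z":0,"wx":0,"wy":0,"wz":0},{"x":3.23,"y":-0.08,"z":0,"wx":0,"wy":0,"wz":0},{"x":3.23,"y":-0.08,"z":0,"wx":0,"wy":0,"wz":0}]}}

```text
t: 13.58
tool_pos: [462.6, 123.3, 171.2]
orientation: [[-0.05, 0.999, -0.004], [0.999, 0.05, 0.0], [0.0, -0.004, -1.0]]
ft_force: [0.6, -0.5, 0.5]
width: 12.9
finger_force: 0.0
```

{"fn": "arm_command", "kwargs": {"steps": [{"x":0,"y":0,"z":0,"wx":0,"wy":0,"wz":0},{"x":0,"y":0,"z":0,"wx":0,"wy":0,"wz":0},{"x":0,"y":0,"z":0,"wx":0,"wy":0,"wz":0}]}}

```text
t: 13.83
tool_pos: [463.6, 121.3, 171.8]
orientation: [[-0.05, 0.999, -0.003], [0.999, 0.05, -0.0], [-0.0, -0.003, -1.0]]
ft_force: [-0.4, -0.2, -0.5]
width: 12.6
finger_force: 0.0
```

```bash
python3 look.py
```

```text
[313 163  15  19 102] [320.6 171.8] [641. -38.] [665. -22.] [618. -55.]
[275 226  10  21 100] [279.4 236. ] [467.  75.] [494.  67.] [439.  84.]
[245 257   7   7  34] [248.2 259.7] [404. 160.] [411. 152.] [396. 167.]
wrist [268   0  31 170 835] board [426. 208.  97.] crate [414. 209.  12.]
wrist [ 275    0  280  112 9627] board [533. 252.  97.] crate [559. 269.  12.]
wrist [ 279   90  173   78 2451] board [479. 196.  97.] crate [486. 193.  12.]
wrist [453 109  82  18 491] board [604. 206.  97.] crate [654. 206.  12.]
wrist [ 338  128  192   39 2527] board [555. 179.  97.] crate [588. 169.  12.]
[464.2 120.6 172.4] 13.9333
```

```bash
cat > diff.py <<'E'
import pickle
from plant import snapshot
from h import *
a=pickle.load(open("top.pkl","rb"))["img"].astype(int);s=snapshot("top");b=s["img"].astype(int)
d=np.abs(a-b).max(2);m=np.zeros(d.shape,np.uint8);m[145:270,250:450]=d[145:270,250:450]>22
n,l,st,c=cv2.connectedComponentsWithStats(m)
for i in range(1,n):
    if st[i,4]>12: print(st[i],c[i].round(),"mean",b[l==i].mean(0).round(),"z97",ray(s,[c[i]],97)[0,:2].round(),"z12",ray(s,[c[i]],12)[0,:2].round())
E
python3 diff.py
```

```text
[ 250  203   20   67 1067] [258. 235.] mean [134. 148. 159.] z97 [470. 134.] z12 [472. 147.]
[335 216  13  26 188] [342. 229.] mean [128. 171. 202.] z97 [482. -94.] z12 [ 486. -100.]
[373 217   6  22  69] [375. 228.] mean [ 84. 100. 121.] z97 [ 485. -184.] z12 [ 489. -198.]
```

Pod2 shows as an elongated patch at (375,228), consistent with it lying on the crate floor right by the board's edge. Now I'll sweep pod3.

{"fn": "arm_command", "kwargs": {"steps": [{"x":0,"y":0,"z":2.5,"wx":0,"wy":0,"wz":0},{"x":0,"y":0,"z":2.5,"wx":0,"wy":0,"wz":0},{"x":0,"y":0,"z":2.5,"wx":0,"wy":0,"wz":0},{"x":0,"y":0,"z":1.5,"wx":0,"wy":0,"wz":0},{"x":0,"y":0,"z":0.7,"wx":0,"wy":0,"wz":0},{"x":0,"y":0,"z":0.3,"wx":0,"wy":0,"wz":0},{"x":0,"y":0,"z":0,"wx":0,"wy":0,"wz":0},{"x":0,"y":0,"z":0,"wx":0,"wy":0,"wz":0}]}}

```text
t: 14.65
tool_pos: [465.5, 121.3, 74.3]
orientation: [[-0.049, 0.999, 0.002], [0.999, 0.049, 0.0], [-0.0, 0.002, -1.0]]
ft_force: [-0.2, 0.0, 0.8]
width: 13.1
finger_force: 0.0
```

{"fn": "arm_command", "kwargs": {"steps": [{"x":0,"y":0,"z":0.4,"wx":0,"wy":0,"wz":0},{"x":0,"y":0,"z":0,"wx":0,"wy":0,"wz":0},{"x":0,"y":0,"z":0,"wx":0,"wy":0,"wz":0}]}}

```text
t: 14.9
tool_pos: [464.7, 121.6, 69.6]
orientation: [[-0.05, 0.999, 0.001], [0.999, 0.05, -0.0], [-0.0, 0.001, -1.0]]
ft_force: [-0.1, 0.3, 0.3]
width: 13.1
finger_force: 0.0
```

{"fn": "arm_command", "kwargs": {"steps": [{"x":-0.8,"y":0,"z":0.1,"wx":0,"wy":0,"wz":0},{"x":-0.8,"y":0,"z":0,"wx":0,"wy":0,"wz":0},{"x":-0.8,"y":0,"z":0,"wx":0,"wy":0,"wz":0},{"x":-0.8,"y":0,"z":0,"wx":0,"wy":0,"wz":0},{"x":-0.8,"y":0,"z":0,"wx":0,"wy":0,"wz":0},{"x":-0.8,"y":0,"z":0,"wx":0,"wy":0,"wz":0},{"x":-0.8,"y":0,"z":0,"wx":0,"wy":0,"wz":0},{"x":-0.8,"y":0,"z":0,"wx":0,"wy":0,"wz":0},{"x":-0.8,"y":0,"z":0,"wx":0,"wy":0,"wz":0},{"x":-0.8,"y":0,"z":0,"wx":0,"wy":0,"wz":0}]}}

```text
t: 15.73
tool_pos: [468.5, 40.9, 68.2]
orientation: [[-0.05, 0.999, 0.0], [0.999, 0.05, 0.0], [0.0, 0.0, -1.0]]
ft_force: [0.3, 0.7, -0.2]
width: 12.8
finger_force: 0.1
```

{"fn": "arm_command", "kwargs": {"steps": [{"x":-0.8,"y":0,"z":0,"wx":0,"wy":0,"wz":0},{"x":-0.8,"y":0,"z":0,"wx":0,"wy":0,"wz":0},{"x":-0.8,"y":0,"z":0,"wx":0,"wy":0,"wz":0},{"x":-0.8,"y":0,"z":0,"wx":0,"wy":0,"wz":0},{"x":-0.8,"y":0,"z":0,"wx":0,"wy":0,"wz":0},{"x":-0.8,"y":0,"z":0,"wx":0,"wy":0,"wz":0},{"x":-0.8,"y":0,"z":0,"wx":0,"wy":0,"wz":0},{"x":-0.8,"y":0,"z":0,"wx":0,"wy":0,"wz":0},{"x":-0.8,"y":0,"z":0,"wx":0,"wy":0,"wz":0},{"x":0,"y":0,"z":0,"wx":0,"wy":0,"wz":0}]}}

```text
t: 16.57
tool_pos: [472.2, -31.7, 68.3]
orientation: [[-0.048, 0.999, 0.0], [0.999, 0.048, -0.001], [-0.001, 0.0, -1.0]]
ft_force: [-0.8, -0.7, 0.7]
width: 13.1
finger_force: 0.0
```

```bash
python3 look.py
```

```text
[313 163  15  19  97] [320.6 171.7] [642. -38.] [664. -22.] [618. -55.]
[284 206  10  25  60] [287.6 217.5] [517.  53.] [549.  42.] [484.  64.]
wrist [465 114  76  28 853] board [553.  49.  97.] crate [605.  47.  12.]
wrist [527 139  57  26 380] board [583.  41.  97.] crate [653.  33.  12.]
wrist [ 543  243   97   73 3462] board [638. -38.  97.] crate [742. -93.  12.]
wrist [612 333  28  58 369] board [ 687. -102.   97.] crate [ 820. -196.   12.]
[471.9 -30.5  68.2] 16.6667
```

{"fn": "arm_command", "kwargs": {"steps": [{"x":-0.8,"y":0,"z":0,"wx":0,"wy":0,"wz":0},{"x":-0.8,"y":0,"z":0,"wx":0,"wy":0,"wz":0},{"x":-0.8,"y":0,"z":0,"wx":0,"wy":0,"wz":0},{"x":-0.8,"y":0,"z":0,"wx":0,"wy":0,"wz":0},{"x":-0.8,"y":0,"z":0,"wx":0,"wy":0,"wz":0},{"x":-0.8,"y":0,"z":0,"wx":0,"wy":0,"wz":0},{"x":-0.8,"y":0,"z":0,"wx":0,"wy":0,"wz":0},{"x":-0.8,"y":0,"z":0,"wx":0,"wy":0,"wz":0},{"x":-0.8,"y":0,"z":0,"wx":0,"wy":0,"wz":0},{"x":-0.8,"y":0,"z":0,"wx":0,"wy":0,"wz":0}]}}

```text
t: 17.5
tool_pos: [476.0, -111.0, 68.2]
orientation: [[-0.049, 0.999, 0.0], [0.999, 0.049, -0.0], [-0.0, 0.0, -1.0]]
ft_force: [-0.6, -0.1, 0.7]
width: 12.7
finger_force: 0.1
```

{"fn": "arm_command", "kwargs": {"steps": [{"x":-0.9,"y":0,"z":0,"wx":0,"wy":0,"wz":0},{"x":-0.9,"y":0,"z":0,"wx":0,"wy":0,"wz":0},{"x":-0.9,"y":0,"z":0,"wx":0,"wy":0,"wz":0},{"x":-0.9,"y":0,"z":0,"wx":0,"wy":0,"wz":0},{"x":-0.9,"y":0,"z":0,"wx":0,"wy":0,"wz":0},{"x":-0.9,"y":0,"z":0,"wx":0,"wy":0,"wz":0},{"x":-0.9,"y":0,"z":0,"wx":0,"wy":0,"wz":0},{"x":-0.9,"y":0,"z":0,"wx":0,"wy":0,"wz":0},{"x":-0.9,"y":0,"z":0,"wx":0,"wy":0,"wz":0},{"x":-0.9,"y":0,"z":0,"wx":0,"wy":0,"wz":0}]}}

```text
t: 18.33
tool_pos: [480.4, -200.9, 68.2]
orientation: [[-0.05, 0.999, -0.0], [0.999, 0.05, 0.0], [0.0, -0.0, -1.0]]
ft_force: [-0.4, 0.3, 0.1]
width: 12.8
finger_force: 0.0
```

{"fn": "arm_command", "kwargs": {"steps": [{"x":-0.5,"y":0,"z":0,"wx":0,"wy":0,"wz":0},{"x":0,"y":0,"z":0,"wx":0,"wy":0,"wz":0},{"x":0,"y":0,"z":-3.5,"wx":0,"wy":0,"wz":0},{"x":0,"y":0,"z":-3.5,"wx":0,"wy":0,"wz":0},{"x":0,"y":0,"z":-3.5,"wx":0,"wy":0,"wz":0},{"x":0,"y":0,"z":0,"wx":0,"wy":0,"wz":0},{"x":0,"y":0,"z":0,"wx":0,"wy":0,"wz":0}]}}

```text
t: 18.92
tool_pos: [482.2, -205.8, 175.9]
orientation: [[-0.05, 0.999, 0.005], [0.999, 0.05, -0.003], [-0.003, 0.004, -1.0]]
ft_force: [0.3, -0.3, -1.0]
width: 12.9
finger_force: 0.0
```

{"fn": "arm_command", "kwargs": {"steps": [{"x":2.99,"y":2.36,"z":0,"wx":0,"wy":0,"wz":0},{"x":2.99,"y":2.36,"z":0,"wx":0,"wy":0,"wz":0},{"x":2.99,"y":2.36,"z":0,"wx":0,"wy":0,"wz":0},{"x":2.99,"y":2.36,"z":0,"wx":0,"wy":0,"wz":0},{"x":2.99,"y":2.36,"z":0,"wx":0,"wy":0,"wz":0},{"x":2.99,"y":2.36,"z":0,"wx":0,"wy":0,"wz":0},{"x":2.99,"y":2.36,"z":0,"wx":0,"wy":0,"wz":0},{"x":0,"y":0,"z":0,"wx":0,"wy":0,"wz":0},{"x":0,"y":0,"z":0,"wx":0,"wy":0,"wz":0},{"x":0,"y":0,"z":0,"wx":0,"wy":0,"wz":0}]}}

```text
t: 19.75
tool_pos: [634.1, 12.3, 171.3]
orientation: [[-0.05, 0.999, -0.003], [0.999, 0.05, 0.0], [0.0, -0.003, -1.0]]
ft_force: [-0.3, -0.6, 0.0]
width: 12.8
finger_force: 0.0
```

```bash
python3 look.py; python3 diff.py
```

```text
[283 160  28  18 179] [298.  167.9] [653.  24.] [661.  68.] [648.  -6.]
[241 167   9   9  31] [245.5 170.9] [647. 169.] [655. 159.] [636. 181.]
[322 171   6  11  41] [324.3 176.4] [628. -48.] [643. -44.] [616. -52.]
[303 177   9   9  50] [306.8 180.9] [616.  -0.] [625. -11.] [609.  11.]
[383 219   8  22 120] [386.9 229.2] [ 481. -215.] [ 509. -214.] [ 453. -217.]
wrist [  79    0  299   32 6774] board [548. 159.  97.] crate [519. 181.  12.]
wrist [507  51  47  22 333] board [794. 139.  97.] crate [851. 154.  12.]
wrist [218 153  39  36 397] board [564.  44.  97.] crate [541.  25.  12.]
[634.3  11.3 172.3] 19.85
[ 250  145   81  125 6782] [284. 207.] mean [161. 173. 180.] z97 [544.  64.] z12 [553.  71.]
[373 215   7  24  88] [376. 227.] mean [ 76.  92. 114.] z97 [ 487. -185.] z12 [ 491. -198.]
[335 216  13  26 187] [342. 229.] mean [127. 170. 201.] z97 [483. -94.] z12 [ 486. -100.]
[382 217  10  24 172] [387. 229.] mean [57. 61. 78.] z97 [ 482. -215.] z12 [ 486. -231.]
```

Pod3 is in the crate at (387,229). Now pod1: descend.

{"fn": "arm_command", "kwargs": {"steps": [{"x":0,"y":0,"z":2.5,"wx":0,"wy":0,"wz":0},{"x":0,"y":0,"z":2.5,"wx":0,"wy":0,"wz":0},{"x":0,"y":0,"z":2.5,"wx":0,"wy":0,"wz":0},{"x":0,"y":0,"z":1.5,"wx":0,"wy":0,"wz":0},{"x":0,"y":0,"z":0.7,"wx":0,"wy":0,"wz":0},{"x":0,"y":0,"z":0.3,"wx":0,"wy":0,"wz":0},{"x":0,"y":0,"z":0,"wx":0,"wy":0,"wz":0},{"x":0,"y":0,"z":0,"wx":0,"wy":0,"wz":0},{"x":0,"y":0,"z":0,"wx":0,"wy":0,"wz":0}]}}

```text
t: 20.65
tool_pos: [636.4, 11.9, 75.0]
orientation: [[-0.049, 0.999, 0.003], [0.999, 0.049, -0.001], [-0.001, 0.003, -1.0]]
ft_force: [0.4, -0.0, -0.1]
width: 12.7
finger_force: 0.0
```

```bash
python3 look.py|tail -6
```

```text
[383 219   8  21 114] [386.9 229.1] [ 482. -215.] [ 509. -214.] [ 455. -217.]
wrist [577  30  63  30 908] board [771. 132.  97.] crate [852. 153.  12.]
wrist [ 138  180   79   66 1854] board [562.  42.  97.] crate [521.  10.  12.]
wrist [119 217  52  39 811] board [538.  23.  97.] crate [483. -19.  12.]
wrist [   0  264   61  136 2505] board [434. -67.  97.] crate [ 319. -161.   12.]
[636.2  12.   74.6] 20.75
```

{"fn": "arm_command", "kwargs": {"steps": [{"x":0,"y":0,"z":0.4,"wx":0,"wy":0,"wz":0},{"x":0,"y":0,"z":0,"wx":0,"wy":0,"wz":0},{"x":0,"y":0,"z":0,"wx":0,"wy":0,"wz":0}]}}

```text
t: 21.0
tool_pos: [635.0, 12.3, 68.9]
orientation: [[-0.05, 0.999, -0.001], [0.999, 0.05, 0.0], [0.0, -0.001, -1.0]]
ft_force: [0.0, 0.4, -0.3]
width: 12.5
finger_force: 0.0
```

{"fn": "arm_command", "kwargs": {"steps": [{"x":-0.8,"y":0,"z":0.05,"wx":0,"wy":0,"wz":0},{"x":-0.8,"y":0,"z":0,"wx":0,"wy":0,"wz":0},{"x":-0.8,"y":0,"z":0,"wx":0,"wy":0,"wz":0},{"x":-0.8,"y":0,"z":0,"wx":0,"wy":0,"wz":0},{"x":-0.8,"y":0,"z":0,"wx":0,"wy":0,"wz":0},{"x":-0.8,"y":0,"z":0,"wx":0,"wy":0,"wz":0},{"x":-0.8,"y":0,"z":0,"wx":0,"wy":0,"wz":0},{"x":-0.8,"y":0,"z":0,"wx":0,"wy":0,"wz":0},{"x":-0.8,"y":0,"z":0,"wx":0,"wy":0,"wz":0},{"x":-0.8,"y":0,"z":0,"wx":0,"wy":0,"wz":0}]}}

```text
t: 21.83
tool_pos: [639.3, -68.5, 68.7]
orientation: [[-0.049, 0.999, 0.0], [0.999, 0.049, 0.0], [0.0, 0.0, -1.0]]
ft_force: [-0.9, 0.2, 0.8]
width: 12.9
finger_force: 0.1
```

```bash
python3 look.py
```

```text
[320 165  25  19 155] [332.6 175.3] [631. -71.] [651. -32.] [619. -96.]
[243 205   8  11  27] [245.6 209.4] [540. 168.] [554. 158.] [528. 176.]
[383 219   8  21 114] [386.9 229.1] [ 482. -215.] [ 509. -214.] [ 455. -217.]
wrist [ 88   0  39  52 896] board [540.  46.  97.] crate [482.  65.  12.]
wrist [ 143    0   51   77 1971] board [567.  39.  97.] crate [525.  55.  12.]
wrist [425   0  36 199 720] board [692.  26.  97.] crate [727.  33.  12.]
wrist [   0  284   43  108 1828] board [ 438. -146.   97.] crate [ 319. -243.   12.]
[639.4 -69.2  68.8] 21.9333
```

Nothing is left behind the fingers, so I'll continue to the edge.

{"fn": "arm_command", "kwargs": {"steps": [{"x":-0.8,"y":0,"z":0,"wx":0,"wy":0,"wz":0},{"x":-0.8,"y":0,"z":0,"wx":0,"wy":0,"wz":0},{"x":-0.8,"y":0,"z":0,"wx":0,"wy":0,"wz":0},{"x":-0.8,"y":0,"z":0,"wx":0,"wy":0,"wz":0},{"x":-0.8,"y":0,"z":0,"wx":0,"wy":0,"wz":0},{"x":-0.8,"y":0,"z":0,"wx":0,"wy":0,"wz":0},{"x":-0.8,"y":0,"z":0,"wx":0,"wy":0,"wz":0},{"x":-0.8,"y":0,"z":0,"wx":0,"wy":0,"wz":0},{"x":-0.8,"y":0,"z":0,"wx":0,"wy":0,"wz":0},{"x":-0.8,"y":0,"z":0,"wx":0,"wy":0,"wz":0}]}}

```text
t: 22.77
tool_pos: [643.2, -148.4, 68.7]
orientation: [[-0.049, 0.999, -0.0], [0.999, 0.049, -0.0], [-0.0, -0.0, -1.0]]
ft_force: [-0.6, 1.0, -1.0]
width: 13.0
finger_force: 0.1
```

{"fn": "arm_command", "kwargs": {"steps": [{"x":-0.9,"y":0,"z":0,"wx":0,"wy":0,"wz":0},{"x":-0.9,"y":0,"z":0,"wx":0,"wy":0,"wz":0},{"x":-0.9,"y":0,"z":0,"wx":0,"wy":0,"wz":0},{"x":-0.9,"y":0,"z":0,"wx":0,"wy":0,"wz":0},{"x":-0.9,"y":0,"z":0,"wx":0,"wy":0,"wz":0},{"x":-0.5,"y":0,"z":0,"wx":0,"wy":0,"wz":0},{"x":0,"y":0,"z":0,"wx":0,"wy":0,"wz":0}]}}

```text
t: 23.35
tool_pos: [645.7, -198.9, 68.7]
orientation: [[-0.048, 0.999, 0.0], [0.999, 0.048, -0.0], [-0.0, 0.0, -1.0]]
ft_force: [-0.4, -0.5, -0.2]
width: 12.9
finger_force: 0.0
```

{"fn": "arm_command", "kwargs": {"steps": [{"x":0,"y":0,"z":-3,"wx":0,"wy":0,"wz":0},{"x":0,"y":0,"z":-3,"wx":0,"wy":0,"wz":0},{"x":0,"y":0,"z":-3,"wx":0,"wy":0,"wz":0},{"x":0,"y":0,"z":-2,"wx":0,"wy":0,"wz":0},{"x":3,"y":0,"z":0,"wx":0,"wy":0,"wz":0},{"x":3,"y":0,"z":0,"wx":0,"wy":0,"wz":0},{"x":3,"y":0,"z":0,"wx":0,"wy":0,"wz":0},{"x":3,"y":0,"z":0,"wx":0,"wy":0,"wz":0},{"x":3,"y":0,"z":0,"wx":0,"wy":0,"wz":0},{"x":0,"y":0,"z":0,"wx":0,"wy":0,"wz":0}]}}

```text
t: 24.18
tool_pos: [637.7, -41.7, 178.7]
orientation: [[-0.055, 0.998, -0.001], [0.998, 0.055, 0.003], [0.003, -0.0, -1.0]]
ft_force: [0.2, -1.1, -0.5]
width: 13.0
finger_force: 0.0
```

```bash
python3 look.py; python3 diff.py; python3 - <<'E'
from plant import snapshot
import cv2,numpy as np
a=snapshot("top")["img"][145:265,240:440];b=snapshot("scene")["img"][145:285,165:385]
cv2.imwrite("pics/end.png",np.vstack([cv2.resize(a,(460,276),interpolation=cv2.INTER_CUBIC),cv2.resize(b,(460,293),interpolation=cv2.INTER_CUBIC)]))
E
```

```text
[341 151   7   7  31] [344.2 154.4] [ 690. -104.] [ 697. -112.] [683. -97.]
[307 153  32  23 200] [321.4 164.6] [661. -41.] [679.   5.] [648. -75.]
[371 167   4  20  38] [372.2 176.6] [ 626. -180.] [ 653. -178.] [ 600. -181.]
[336 176   6   8  30] [338.5 179.3] [620. -87.] [628. -93.] [610. -80.]
[243 205   8  11  27] [245.6 209.4] [540. 168.] [554. 158.] [528. 176.]
[383 219   8  21 115] [386.9 229.2] [ 481. -216.] [ 509. -214.] [ 455. -217.]
[243 234   5  11  27] [244.8 238.2] [462. 169.] [473. 170.] [446. 168.]
wrist [  52    0   87  313 3240] board [430.  -2.  97.] crate [361. -15.  12.]
wrist [213 239  41  31 351] board [ 557. -100.   97.] crate [ 532. -147.   12.]
[638.1 -46.4 178.8] 24.2833
[ 250  145  114  125 8608] [304. 211.] mean [154. 167. 174.] z97 [534.   7.] z12 [542.  10.]
[369 164   7  24  97] [372. 176.] mean [ 71.  85. 107.] z97 [ 628. -178.] z12 [ 645. -191.]
[344 196   4   9  15] [346. 200.] mean [202. 214. 220.] z97 [ 561. -105.] z12 [ 572. -112.]
[373 215   6  24  83] [376. 227.] mean [ 75.  90. 113.] z97 [ 487. -185.] z12 [ 491. -198.]
[382 217  10  24 167] [387. 229.] mean [56. 60. 78.] z97 [ 481. -215.] z12 [ 485. -231.]
```

View pics/end.png

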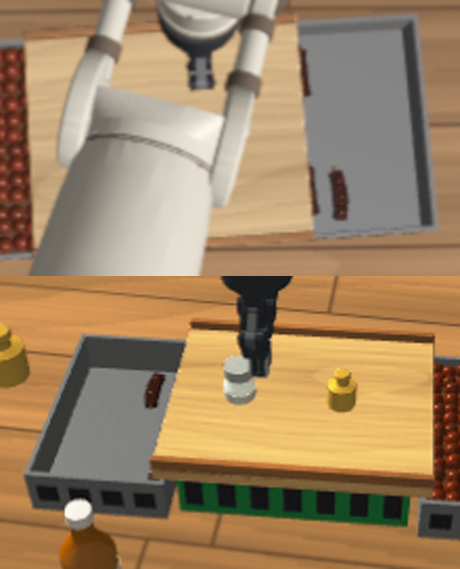

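The pictures show the three pods down in the empty crate, two of them half hidden under the board's edge. None is left on the board. The jar (scene 279,194) and the weight (328,200) have not moved, and the gripper is clear.

```bash
python3 -c "
from plant import arm
print(arm.finish_job())"
```

```text
the job is handed in; nothing more can be done
None
```

I swept all three carob pods off the board into the empty crate, left the weight and jar standing where they were, and handed the job in at about 24 s of the 72 s allowed.

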